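Fill a parts jar through the spring-gated filling funnel

ROBOT

A 6-joint arm with a two-finger parallel gripper is mounted at the origin on a cart in front of the work surface, level with it; the furniture and walls round the work are solid. World frame = base frame: x ahead of the robot, y to its left, z up, the work surface at z = 0. Lengths are in m, angles in rad, forces in N, time in s.
With the tool pointing down it reaches from about 0.225 to 0.875 m from the base axis. Payload 3.4 kg.
Tool frame: the origin (TCP) lies between the finger pads; the fingertips stand 19 mm ahead of it and the grasp point (between the pads) is the TCP; z points along the fingers, y is the line along which they close (so a half turn about z gives the same grasp; the last joint's range is limited). The gripper opens to 85 mm and grips with 20 to 120 N. Pads are 22 mm wide; open, the fingers measure 114 mm over their backs; the gripper's body (76 mm by 85 mm) begins 54 mm behind the grasp point. The pads swing forward as they close: fully open they stand 13 mm farther back than shut.
Start: joints at [-0.121, 0.276, 1.505, -0, 1.361, -0.121], TCP at [0.575, -0, 0.25] pointing down, gripper open.
Joint ranges: [-2.89, 2.89], [-0.75, 2.08], [0.22, 2.7], [-1.18, 4.32], [0.11, 2.71], [-2.7, 2.7]. Speed limits (rad/s): [2.57, 2.57, 3.14, 3.14, 3.14, 3.14].

INTERFACE

Orientations are given as a unit quaternion [w, x, y, z].
In Python, from rig import get_state, imaging, ticket gives the robot as it stands. The module is installed in compiled form; this text tells all that it offers.
- The arm moves only by the shell command python3 -m inch 'ROWS' [FORCE]. ROWS is JSON, a list of rows, each an object with "claw": the opening, from -1 (shut) to 1 (fully open); "travel": the shift along the world's x, y, z in units of 200 mm (1.0 is 200 mm), a list of three; "turn": the turn about the world's z in units of 180 degrees (1.0 is 180 degrees). A call has 1 to 5 rows; each row is the pose to reach, as a shift and turn from the pose commanded when the call began, turning the shorter way round; what a row does not reach only later rows make up. A row lasts 1/10 s, in which the tool goes at most 50 mm and 8.59 degrees, less where a joint would pass 70% of its speed; a pose out of reach is approached as far as the arm can. A call with a number of a shift or a turn outside -1 to 1 is refused whole. A call with a gripper value outside its range is refused whole. The fingers move at their own pace and stop on an object; FORCE is the grip in N (left out, the last holds). Time passes only in rows, so rows that repeat a pose let the fingers close. It gives the time, the measured TCP pose, the force, the opening and the grip force at its end, in the units of the state.
- get_state(): the state, without advancing time (a new reading comes with each control period).
- imaging.get_image(name): name is "scene" or "side" or "wrist"; returns the picture (420x560x3 uint8, red, green, blue); there is no depth.
- imaging.camera_params(name): a dict with "camera_matrix" (3x3 intrinsics, pixels), "cam_to_world" (4x4, takes a point from camera to world coordinates); the wrist camera has in their place "T_tool_cam" (4x4, takes a point from camera to tool coordinates, whose origin is the TCP and whose axes are the flange's). Camera axes: x right, y down, z forward; pixel columns grow to the right and rows downward; lengths in m; the calibration is good to about 2 mm. The wrist camera is an equidistant fisheye: a pixel r from the principal point sees the ray r / f radians off the axis. A picture is of the moment at which its call begins: read the wrist's pose just before it. camera_params takes no time and is no camera call.
- ticket.sign_off(): hands the job in; it is judged then, once.
The state is a dict: "clock": time; "qpos": joint angles; "qd": joint speeds; "effort": joint torques, N m; "position": TCP position; "ee_rot": TCP orientation; "contact_force": force on the tool from outside, world axes, zero at the start; "moment": the same for the moment, N m; "width": finger opening in m; "gripper_force": force on a finger pad.
Only numpy, scipy, OpenCV 4.12 (cv2) and the standard library are available. Lean on these libraries where they do the work, as an engineer would, in place of code of your own. Each camera call takes 0.05 s, during which the arm holds its last target. There are 200 camera calls.

TASK

Fill the jar that stands under the filling funnel with the batch of nuts: with the gate shut, tip all eight nuts out of the handled cup into the funnel, and stand the empty cup upright on the bench again. Then pull the gate out by its knob against its spring until the fin on the slide stands level with the pointer on the rail, and keep it there so that every nut drops into the jar; finish still holding the gate open at the pointer. Leave the pointer, the jar and the other things on the bench where they are.

Things in the scene. Friction and masses are not known exactly. Their poses are not given: they have to be found in the camera images.
- filler: the jar-filling stand, fixed to the bench: square sheet-metal funnel on a steel frame over a plywood base 235 x 150 x 12 mm (x -155 to +80). Origin on the bench below the throat's centre, z up; -x is the way the gate pulls out, roughly towards the robot (turned up to 13 degrees). Two rails along x at y +-43 mm, tops 86 mm high, reach to x -134
- funnel_mouth (a point): centre of the funnel's open top (axes as the stand's), 165 mm above the bench; the opening is 120 mm along x (60 mm either way) and 150 mm along y (75 mm either way); walls slope down to the throat
- funnel_throat (a point): centre of the funnel's 50 x 50 mm throat, 100 mm above the bench, 16 mm towards -x of the mouth's centre; the gate blade closes it from below; axes as the stand's
- gate (a joint): opening of the sliding gate, m: 0 shut, stop at 0.085; grows as the knob is pulled along the stand's -x. A spring draws it shut: 5 N when shut plus 1.1 N per 10 mm, about 12 N at the pointer; let go, it snaps shut. The throat is fully clear from 0.054 on
- gate_knob (a point): centre of the gate's upright wooden knob: a cylinder 20 mm in diameter and 43 mm tall (top 142 mm above the bench, this point 122 mm) on the end of the gate's tongue (30 mm wide, top 97 mm high; a 26 mm washer under the knob reaches to 99 mm). Shut, it lies at x -155 mm of the stand, 111 mm in front of the funnel's rim; free all round
- gate_fin (a point): top of the index fin, a thin upright steel tab (3 mm thick along the slide, 10 mm wide) on the right-hand (-y) end of the gate's crosspiece; it moves with the gate, shut at x -52 mm of the stand; 119 mm above the bench
- pointer_tip (a point): top of the pointer, a like steel tab on a dark clip on the right-hand rail, 12 mm beside the fin's path, 119 mm above the bench; stays put while the gate moves, and is not to be pushed. Set 56 to 70 mm in front (stand's -x) of the shut gate's fin: pull until the fin has the pointer's x in the stand's frame. Axes as the stand's
- jar_mouth (a point): centre of the mouth of the open glass jar that stands loose on the base board under the throat; jar 79 mm in diameter, 64 mm tall, mouth 73 mm wide and 76 mm above the bench; axis z up
- cup: the round steel cup with a straight level handle, loose; origin at the centre of its underside; handle along the cup's own -x. Bottom 49 mm, mouth 67 mm in diameter, 55 mm tall, wall 2.5 mm
- cup_mouth (a point): centre of the cup's mouth, 55 mm above its underside; z is the cup's axis
- cup_grip (a point): middle of the cup's wooden handle grip, 110 mm from the cup's axis and 40 mm above the cup's underside; the grip is a bar 82 mm long, 14 mm wide and 18 mm tall, joined to the cup by a thin steel stem; its axes are the cup's. Cup with nuts weighs about 0.2 kg
- nut_1: a loose steel hex nut, 16 mm across flats, 8 mm thick, at its centre; starts in the cup
- nut_2: another loose steel hex nut, 16 mm across flats, 8 mm thick, at its centre; starts in the cup
- nut_3: another loose steel hex nut, 16 mm across flats, 8 mm thick, at its centre; starts in the cup
- nut_4: another loose steel hex nut, 16 mm across flats, 8 mm thick, at its centre; starts in the cup
- nut_5: another loose steel hex nut, 16 mm across flats, 8 mm thick, at its centre; starts in the cup
- nut_6: another loose steel hex nut, 16 mm across flats, 8 mm thick, at its centre; starts in the cup
- nut_7: another loose steel hex nut, 16 mm across flats, 8 mm thick, at its centre; starts in the cup
- nut_8: another loose steel hex nut, 16 mm across flats, 8 mm thick, at its centre; starts in the cup
- screw_jar: bystander: the closed clear jar of screws with a lid, 62 mm in diameter, 77 mm tall, origin under its centre; cup and this jar may stand on either side of the stand. Not to be moved

How it is judged:
On the way, in this order (a step that is already met when the one before it is completed fails the run):
1. all eight nuts lie in the funnel above the shut gate (horizontal distance between each of nut_1, nut_2, nut_3, nut_4, nut_5, nut_6, nut_7, nut_8 and funnel_mouth below 0.09 m and height (world z) of nut_1 between 0.096 and 0.166 m and height (world z) of nut_2 between 0.096 and 0.166 m and height (world z) of nut_3 between 0.096 and 0.166 m and height (world z) of nut_4 between 0.096 and 0.166 m and height (world z) of nut_5 between 0.096 and 0.166 m and height (world z) of nut_6 between 0.096 and 0.166 m and height (world z) of nut_7 between 0.096 and 0.166 m and height (world z) of nut_8 between 0.096 and 0.166 m and value of joint gate below 0.006 m), for 0.2 s.
2. the cup stands upright on the bench, let go, with the nuts still in the funnel (angle between cup_mouth's own z axis and vertical below 0.1 rad and height (world z) of cup_mouth between 0.05 and 0.06 m and contact force between the fingers and cup below 0.05 N and linear speed of cup below 0.02 m/s and horizontal distance between each of nut_1, nut_2, nut_3, nut_4, nut_5, nut_6, nut_7, nut_8 and funnel_mouth below 0.09 m and height (world z) of nut_1 between 0.096 and 0.166 m and height (world z) of nut_2 between 0.096 and 0.166 m and height (world z) of nut_3 between 0.096 and 0.166 m and height (world z) of nut_4 between 0.096 and 0.166 m and height (world z) of nut_5 between 0.096 and 0.166 m and height (world z) of nut_6 between 0.096 and 0.166 m and height (world z) of nut_7 between 0.096 and 0.166 m and height (world z) of nut_8 between 0.096 and 0.166 m), for 0.2 s.
At the end, for the whole second after the job is handed in: The fingers hold the gate open, pulling with more than 3 N, and its fin is at rest within 6 mm of the pointer along the slide; all eight nuts lie inside the jar, which stands upright under the funnel (within 20 mm of its throat axis); the cup stands upright on the bench, let go (x of gate_fin in the frame of pointer_tip between -0.006 and 0.006 m and velocity of joint gate between -0.01 and 0.01 m/s and contact force between the fingers and gate above 3 N and angle between each of jar_mouth, cup_mouth's own z axis and vertical below 0.1 rad and horizontal distance between jar_mouth and funnel_throat below 0.02 m and horizontal distance between each of nut_1, nut_2, nut_3, nut_4, nut_5, nut_6, nut_7, nut_8 and jar_mouth below 0.038 m and height (world z) of nut_1 between 0.012 and 0.074 m and height (world z) of nut_2 between 0.012 and 0.074 m and height (world z) of nut_3 between 0.012 and 0.074 m and height (world z) of nut_4 between 0.012 and 0.074 m and height (world z) of nut_5 between 0.012 and 0.074 m and height (world z) of nut_6 between 0.012 and 0.074 m and height (world z) of nut_7 between 0.012 and 0.074 m and height (world z) of nut_8 between 0.012 and 0.074 m and height (world z) of cup_mouth between 0.05 and 0.06 m and contact force between the fingers and cup below 0.05 N and linear speed of cup below 0.02 m/s); the arm keeps its last pose, push and grip.
It fails at once if the pointer is shifted on its rail by more than 3 mm (distance of pointer_tip from where it was at the start of the episode above 0.003 m).
It fails at once if the jar is moved by more than 20 mm (distance of jar_mouth from where it was at the start of the episode above 0.02 m).
It fails at once if the closed jar of screws is moved by more than 30 mm or tipped (distance of screw_jar from where it was at the start of the episode above 0.03 m or angle between screw_jar's own z axis and vertical above 0.5 rad).
It also fails if it takes over 64 s, if anything falls off the work surface, if the arm or the gripper's body presses on something with over 40 N, if the wrist force passes 120 N, or if a joint passes its speed limit or range.

## Working session

There is one attempt and no reset: what is moved stays moved. The work goes in short steps, Python scripts to look and compute and a shell command to move; the robot and the scene stay as the last step left them, time stands still between calls to the robot, and variables do not carry over. Pictures are saved under pics/ and viewed, at most 10 in all, crops included, and the job is handed in when it is done.

```bash
mkdir -p pics; cat > h.py <<'E'
import numpy as np, cv2
from rig import get_state, imaging
from scipy.spatial.transform import Rotation as R
def snap(cam,name,crop=None,s=1):
    st=get_state(); im=imaging.get_image(cam)[:,:,::-1]; cv2.imwrite(f'pics/{name}_raw.png',im)
    if crop: x0,y0,x1,y1=crop; im=im[y0:y1,x0:x1]
    if s!=1: im=cv2.resize(im,None,fx=s,fy=s,interpolation=cv2.INTER_CUBIC)
    cv2.imwrite(f'pics/{name}.png',im); return st
def pose(cam,st=None):
    p=imaging.camera_params(cam)
    if cam!='wrist': return p['camera_matrix'],np.array(p['cam_to_world'])
    T=np.eye(4); q=st['ee_rot']; T[:3,:3]=R.from_quat([q[1],q[2],q[3],q[0]]).as_matrix(); T[:3,3]=st['position']
    return p['camera_matrix'],T@np.array(p['T_tool_cam'])
def ray(cam,uv,st=None):
    K,T=pose(cam,st); K=np.array(K); x=(uv[0]-K[0,2])/K[0,0]; y=(uv[1]-K[1,2])/K[1,1]
    if cam=='wrist':
        r=np.hypot(x,y); d=np.array([x/r*np.sin(r),y/r*np.sin(r),np.cos(r)]) if r>1e-9 else np.array([0,0,1.])
    else: d=np.array([x,y,1.])
    d=T[:3,:3]@d; return T[:3,3],d/np.linalg.norm(d)
def atz(cam,uv,z,st=None):
    o,d=ray(cam,uv,st); return (o+d*(z-o[2])/d[2]).round(4)
def tri(*rays):
    A=np.zeros((3,3));b=np.zeros(3)
    for o,d in rays:
        P=np.eye(3)-np.outer(d,d);A+=P;b+=P@o
    x=np.linalg.solve(A,b); return x.round(4),[round(float(np.linalg.norm((np.eye(3)-np.outer(d,d))@(x-o))),4) for o,d in rays]
E
python3 - <<'E'
from h import *
snap('scene','s1');snap('side','d1');st=snap('wrist','w1')
a=[cv2.imread(f'pics/{n}.png') for n in ('s1','d1')]
cv2.imwrite('pics/sd.png',cv2.resize(np.vstack(a),None,fx=.714,fy=.714))
print(st['clock'],st['contact_force'],st['width'])
for c in('scene','side'):
    K,T=pose(c);print(np.array(K).round(1).tolist(),np.array(T).round(3).tolist())
E
```

```text
0.1 [ 1.26397051 -0.64126367  0.40438793] 0.08511901300921648
[[411.0, 0.0, 283.1], [0.0, 411.0, 214.4], [0.0, 0.0, 1.0]] [[0.797, -0.301, 0.524, -0.068], [-0.603, -0.43, 0.672, -0.74], [0.023, -0.851, -0.524, 0.719], [0.0, 0.0, 0.0, 1.0]]
[[457.8, 0.0, 286.0], [0.0, 457.8, 204.1], [0.0, 0.0, 1.0]] [[0.911, -0.281, 0.3, 0.193], [-0.411, -0.607, 0.68, -0.74], [-0.009, -0.743, -0.669, 0.845], [0.0, 0.0, 0.0, 1.0]]
```

View pics/s1.png

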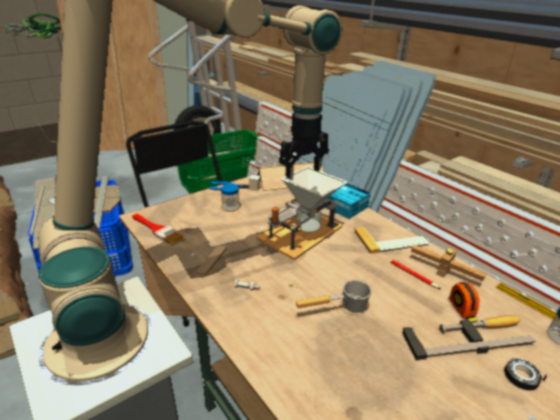

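View pics/d1.png

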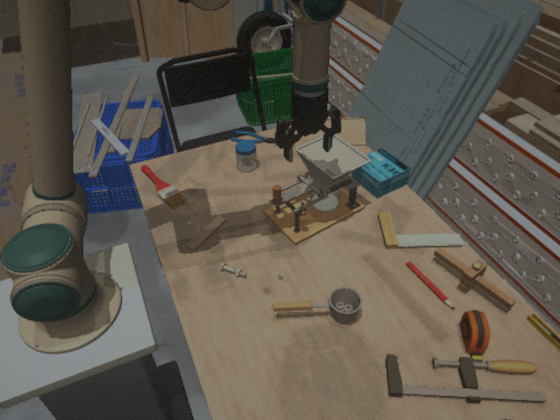

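The scene view shows the stand at about (300,215) and the cup at (356,296), with its handle toward (298,303). In the side view the stand is at about (320,190), the cup mouth at (345,300) and the handle at (275–312,306). Next I'm enlarging both.

```bash
python3 - <<'E'
from h import *
a=cv2.imread('pics/s1.png')[155:315,235:385];b=cv2.imread('pics/d1.png')[120:325,250:385]
f=lambda i,s:cv2.resize(i,None,fx=s,fy=s,interpolation=cv2.INTER_CUBIC)
a=f(a,2.9);b=f(b,2.9)
o=np.zeros((600,800,3),np.uint8);a=a[:600];b=b[:600];o[:a.shape[0],:a.shape[1]][:]=a;x=a.shape[1]
b=b[:, :800-x];o[:b.shape[0],x:x+b.shape[1]]=b
cv2.imwrite('pics/c1.png',o);print(a.shape,b.shape)
E
```

```text
(464, 435, 3) (594, 365, 3)
```

View pics/c1.png

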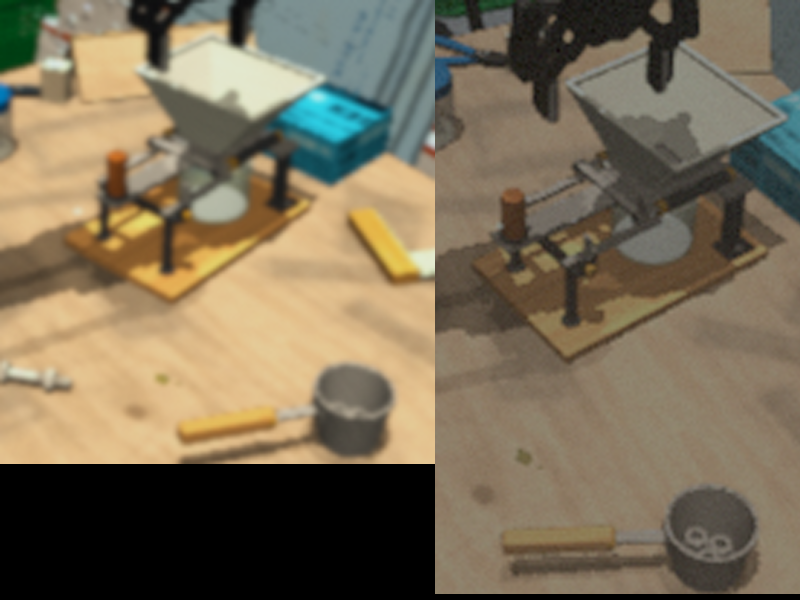

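View pics/w1.png

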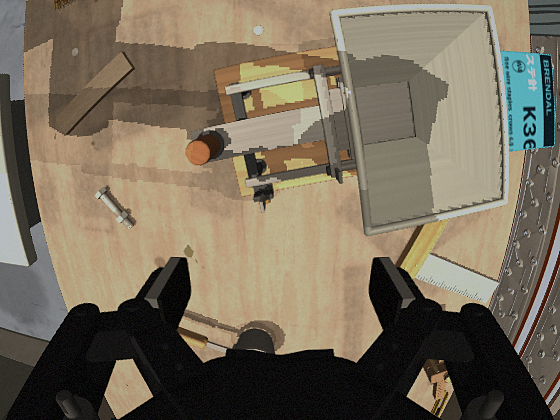

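The wrist view shows the funnel corners at (333,11), (492,6), (506,205) and (369,233), the knob top at (200,152), the pointer clip near (262,192), the fin at about (338,178), and the cup low at (255,337). The crop gives cup and handle pixels in both fixed views.

```bash
python3 - <<'E'
from h import *
st=get_state()
for n,s,d in [('cupmouth',(357.1,290.5),(345.2,302.1)),('tail',(298.1,304),(274.1,306.6)),('front',(329.1,299.5),(311.4,305.9))]:
    print(n,tri(ray('scene',s),ray('side',d)))
C=np.array([atz('wrist',p,.165,st) for p in [(333,11),(492,6),(506,205),(369,233)]]);print(C,C.mean(0))
print('knob',atz('wrist',(198,152),.142,st),'ptr',atz('wrist',(262,205),.119,st),'fin',atz('wrist',(338,180),.119,st))
# funnel near corners / knob top from scene+side
f=lambda c,x,y:(235+x/2.9,155+y/2.9) if c=='s' else (250+(x-435)/2.9,120+y/2.9)
for n,a,b,w in [('nearL',(140,70),(570,85),(333,11)),('farR',(322,78),(784,118),(506,205)),('knob',(117,154),(513,190),(198,152))]:
    print(n,tri(ray('scene',f('s',*a)),ray('side',f('d',*b)),ray('wrist',w,st)))
E
```

```text
cupmouth (array([ 0.5364, -0.2633,  0.0497]), [0.0006, 0.0006])
tail (array([ 0.399 , -0.2068,  0.0402]), [0.0008, 0.0008])
front (array([ 0.4734, -0.2334,  0.0335]), [0.0005, 0.0005])
[[ 0.6096  0.1362  0.165 ]
 [ 0.7321  0.1603  0.165 ]
 [ 0.7596  0.0062  0.165 ]
 [ 0.6398 -0.0145  0.165 ]] [0.685275 0.07205  0.165   ]
knob [0.5158 0.0399 0.142 ] ptr [ 0.5612 -0.0087  0.119 ] fin [0.6233 0.0128 0.119 ]
nearL (array([0.6114, 0.1364, 0.161 ]), [0.0011, 0.0006, 0.0015])
farR (array([0.7531, 0.0084, 0.1669]), [0.0032, 0.0009, 0.0037])
knob (array([0.5149, 0.041 , 0.1418]), [0.0023, 0.0024, 0.0014])
```

```bash
cat >> h.py <<'E'
def axes(st):
    q=st['ee_rot']; return R.from_quat([q[1],q[2],q[3],q[0]]).as_matrix()
E
python3 - <<'E'
from h import *
st=get_state();M=axes(st);print(M.round(3),st['position'])
y=np.degrees(np.arctan2(M[1,1],M[0,1]));print('closing',y,'to handle-perp 67.6:',67.6-y, 'units',((67.6-y+90)%180-90)/180)
print((np.array([.4347,-.2215])-st['position'][:2])/.2)
E
```

```text
[[ 0.     1.    -0.001]
 [ 1.    -0.     0.   ]
 [ 0.    -0.001 -1.   ]] [5.74656729e-01 2.36241566e-05 2.49634398e-01]
closing -0.0007802740575396512 to handle-perp 67.6: 67.60078027405753 units 0.3755598904114306
[-0.69978365 -1.10761812]
```

```bash
python3 -m inch '[{"claw":1,"travel":[-0.35,-0.55,0],"turn":0.2386},{"claw":1,"travel":[-0.35,-0.55,0],"turn":0.2386},{"claw":1,"travel":[-0.35,-0.55,0],"turn":0.2386},{"claw":1,"travel":[-0.35,-0.55,0],"turn":0.2386},{"claw":1,"travel":[-0.35,-0.55,0],"turn":0.2386}]' 60 && python3 -m inch '[{"claw":1,"travel":[-0.35,-0.55,-0.4],"turn":0.137},{"claw":1,"travel":[-0.35,-0.55,-0.4],"turn":0.137},{"claw":1,"travel":[-0.35,-0.55,-0.4],"turn":0.137},{"claw":1,"travel":[-0.35,-0.55,-0.4],"turn":0.137},{"claw":1,"travel":[-0.35,-0.55,-0.4],"turn":0.137}]'
python3 - <<'E'
from h import *
st=snap('wrist','w2');M=axes(st);print(np.degrees(np.arctan2(M[1,1],M[0,1])),st['position'],st['qpos'])
E
```

```text
clock: 0.65
position: [0.5042, -0.1111, 0.2502]
ee_rot: [-0.0, 0.406, 0.914, 0.0]
contact_force: [0.0, 0.2, -0.1]
width: 0.0854
gripper_force: 0.0
clock: 1.15
position: [0.4332, -0.2207, 0.1689]
ee_rot: [-0.002, 0.205, 0.979, 0.001]
contact_force: [0.8, -0.3, -0.2]
width: 0.0855
gripper_force: 0.0
66.31000446470924 [ 0.4331922  -0.22070175  0.16885332] [-6.14298293e-01  2.08309204e-01  1.81528125e+00 -2.15424642e-04
  1.12165641e+00 -1.77153328e+00]
```

View pics/w2.png

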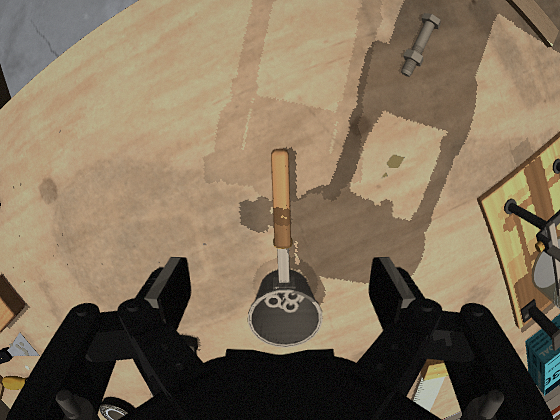

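Straight view from above: handle from tail (280,151) to front (282,246), cup mouth centre (286,310).

```bash
python3 - <<'E'
from h import *
st=get_state()
t,f,m=[atz('wrist',p,z,st) for p,z in (((280,151),.049),((282,247),.049),((286,310),.055))]
print(t,f,m); d=m-t; d=d[:2]/np.linalg.norm(d[:2]); print('nose',np.degrees(np.arctan2(d[1],d[0])),'len',np.linalg.norm((m-t)[:2]))
g=m[:2]-.115*d; print('grip',g,'shift units',(g-st['position'][:2])/.2)
E
```

```text
[ 0.3999 -0.2052  0.049 ] [ 0.474  -0.2358  0.049 ] [ 0.5314 -0.2567  0.055 ]
nose -21.387048811184716 len 0.14122499778721895
grip [ 0.4243191  -0.21476337] shift units [-0.05095458  0.02724869]
```

```bash
python3 -m inch '[{"claw":1,"travel":[0.01,0.01,-0.65],"turn":0},{"claw":1,"travel":[0.01,0.01,-0.65],"turn":0},{"claw":1,"travel":[0.01,0.01,-0.65],"turn":0},{"claw":1,"travel":[0.01,0.01,-0.65],"turn":0}]' 60 && python3 -m inch '[{"claw":-1,"travel":[0,0,0],"turn":0},{"claw":-1,"travel":[0,0,0],"turn":0},{"claw":-1,"travel":[0,0,0],"turn":0},{"claw":-1,"travel":[0,0,0],"turn":0},{"claw":-1,"travel":[0,0,0],"turn":0}]' 60 && python3 -m inch '[{"claw":-1,"travel":[0,0,0],"turn":0},{"claw":-1,"travel":[0,0,0.05],"turn":0},{"claw":-1,"travel":[0,0,0.1],"turn":0},{"claw":-1,"travel":[0,0,0.1],"turn":0}]' 60
python3 - <<'E'
from h import *
st=snap('side','d2');st=snap('scene','s2');print(st['gripper_force'],st['width'],st['contact_force'],st['moment'])
a=cv2.imread('pics/d2.png')[230:340,240:390];b=cv2.imread('pics/s2.png')[230:340,260:410]
cv2.imwrite('pics/c2.png',cv2.resize(np.hstack([a,b]),None,fx=2.6,fy=2.6,interpolation=cv2.INTER_CUBIC))
E
```

```text
clock: 1.6
position: [0.4355, -0.2155, 0.0376]
ee_rot: [-0.003, 0.203, 0.979, 0.002]
contact_force: [0.1, 0.0, 0.7]
width: 0.0853
gripper_force: 0.0
clock: 2.1
position: [0.4375, -0.2183, 0.0413]
ee_rot: [0.001, 0.204, 0.979, -0.0]
contact_force: [-0.6, 1.9, 1.1]
width: 0.0129
gripper_force: 61.7
clock: 2.5
position: [0.4378, -0.2186, 0.0617]
ee_rot: [0.001, 0.204, 0.979, -0.0]
contact_force: [0.6, -0.4, -1.8]
width: 0.0131
gripper_force: 60.1
60.094074010849 0.012998345543988803 [ 0.21600125 -0.35081658 -1.9654079 ] [ 0.06394225  0.20988549 -0.01915879]
```

View pics/c2.png

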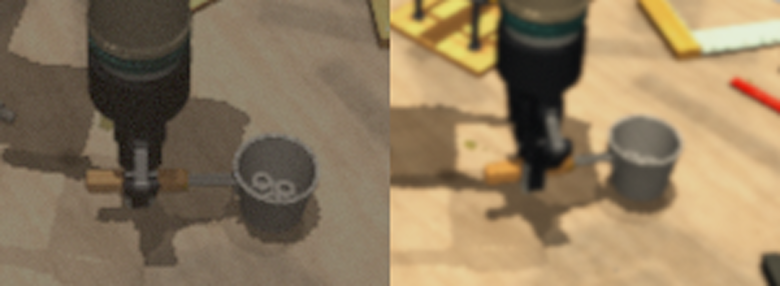

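The handle is gripped mid-bar and the cup hangs level, about 20 mm up. Now testing whether it pivots at 20 N.

```bash
python3 -m inch '[{"claw":-1,"travel":[0,0,0],"turn":0},{"claw":-1,"travel":[0,0,0],"turn":0},{"claw":-1,"travel":[0,0,0],"turn":0},{"claw":-1,"travel":[0,0,0],"turn":0}]' 20
python3 - <<'E'
from h import *
st=get_state();print(st['contact_force'],st['moment'])
E
```

```text
clock: 3.0
position: [0.4369, -0.2179, 0.0601]
ee_rot: [-0.0, 0.204, 0.979, 0.0]
contact_force: [0.1, -0.1, -2.7]
width: 0.0129
gripper_force: 60.1
[ 0.05703292 -0.1334843  -2.72898857] [ 0.12211406  0.22793853 -0.01405127]
```

```bash
python3 -m inch '[{"claw":-0.75,"travel":[0,0,0],"turn":0},{"claw":-0.75,"travel":[0,0,0],"turn":0},{"claw":-0.75,"travel":[0,0,0],"turn":0}]' 20
python3 - <<'E'
from h import *
st=get_state();print(st['contact_force'],st['moment'])
E
```

```text
clock: 3.3
position: [0.437, -0.218, 0.0603]
ee_rot: [-0.0, 0.204, 0.979, 0.0]
contact_force: [-1.4, -0.2, -1.6]
width: 0.0133
gripper_force: 60.1
[-1.38636608 -0.23258978 -1.59101358] [ 0.07351557  0.19817598 -0.00086567]
```

```bash
python3 -m inch '[{"claw":-0.75,"travel":[0,0,-0.08],"turn":0},{"claw":-0.75,"travel":[0,0,-0.1],"turn":0},{"claw":-0.4,"travel":[0,0,-0.1],"turn":0},{"claw":-0.4,"travel":[0,0,-0.1],"turn":0},{"claw":-1,"travel":[0,0,-0.1],"turn":0}]' 20 && python3 -m inch '[{"claw":-1,"travel":[0,0,0],"turn":0},{"claw":-1,"travel":[0,0,0],"turn":0},{"claw":-1,"travel":[0,0,0.05],"turn":0},{"claw":-1,"travel":[0,0,0.1],"turn":0},{"claw":-1,"travel":[0,0,0.1],"turn":0}]' 20
python3 - <<'E'
from h import *
st=get_state();print(st['contact_force'],st['moment'])
E
```

```text
clock: 3.8
position: [0.4376, -0.2183, 0.0408]
ee_rot: [0.001, 0.204, 0.979, -0.0]
contact_force: [0.2, 0.1, 0.8]
width: 0.0132
gripper_force: 24.1
clock: 4.3
position: [0.4378, -0.2185, 0.0618]
ee_rot: [0.001, 0.204, 0.979, -0.001]
contact_force: [1.3, -0.8, -1.7]
width: 0.0133
gripper_force: 23.8
[ 1.25126976 -0.75013521 -1.74605494] [0.05072615 0.24783908 0.01129413]
```

```bash
python3 -m inch '[{"claw":-1,"travel":[0,0,-0.1],"turn":0},{"claw":-1,"travel":[0,0,-0.1],"turn":0},{"claw":-0.4,"travel":[0,0,-0.1],"turn":0},{"claw":-0.4,"travel":[-0.07,0.028,-0.1],"turn":0},{"claw":-0.4,"travel":[-0.116,0.047,-0.1],"turn":0}]' 20 && python3 -m inch '[{"claw":-0.4,"travel":[0,0,0],"turn":0},{"claw":-1,"travel":[0,0,0],"turn":0},{"claw":-1,"travel":[0,0,0],"turn":0},{"claw":-1,"travel":[0,0,0.05],"turn":0},{"claw":-1,"travel":[0,0,0.1],"turn":0}]' 20
cat >> h.py <<'E'
def watch(n=4):
    "average wrench, and handle blob in side view"
    F=[];M=[]
    for i in range(n):
        st=get_state();im=imaging.get_image('side');F.append(st['contact_force']);M.append(st['moment'])
    hsv=cv2.cvtColor(im,cv2.COLOR_RGB2HSV);K,T=pose('side')
    p=np.linalg.inv(T)@np.append(st['position'],1);uv=np.array(K)@p[:3];uv=uv[:2]/uv[2]
    print(round(st['clock'],2),st['position'].round(4),'F',np.mean(F,0).round(2),'M',np.mean(M,0).round(3),'grip',round(st['gripper_force'],1),round(st['width'],4),'tcp px',uv.round(0))
    return im,uv
E
python3 -c "
from h import *
im,uv=watch();x,y=uv.astype(int);print(im[y-4:y+5:2,x-10:x+40:5].tolist()[2])"
```

```text
clock: 4.8
position: [0.4131, -0.2082, 0.0407]
ee_rot: [-0.0, 0.204, 0.979, 0.0]
contact_force: [0.6, -0.1, -0.6]
width: 0.0254
gripper_force: 0.0
clock: 5.3
position: [0.4136, -0.2085, 0.0606]
ee_rot: [-0.001, 0.204, 0.979, 0.0]
contact_force: [-0.0, -0.4, -1.8]
width: 0.0135
gripper_force: 23.8
5.45 [ 0.4145 -0.2091  0.0612] F [ 0.15  0.25 -1.73] M [ 0.128  0.238 -0.012] grip 23.8 0.0138 tcp px [281. 299.]
[[86, 76, 62], [47, 42, 41], [103, 96, 93], [45, 42, 37], [96, 76, 54], [114, 87, 61], [106, 82, 51], [108, 83, 56], [99, 76, 47], [86, 81, 73]]
```

```bash
python3 -m inch '[{"claw":-1,"travel":[0,0,0.05],"turn":0},{"claw":-1,"travel":[0,0,0.15],"turn":0},{"claw":-1,"travel":[0,0,0.3],"turn":0},{"claw":-1,"travel":[0,0,0.45],"turn":0},{"claw":-1,"travel":[0,0,0.6],"turn":0}]' && python3 -m inch '[{"claw":-1,"travel":[0.02,0.03,0.13],"turn":-0.01},{"claw":-1,"travel":[0.08,0.12,0.22],"turn":-0.03},{"claw":-1,"travel":[0.15,0.25,0.28],"turn":-0.06},{"claw":-1,"travel":[0.25,0.4,0.3],"turn":-0.09},{"claw":-1,"travel":[0.35,0.55,0.3],"turn":-0.12}]' && python3 -m inch '[{"claw":-1,"travel":[0.12,0.15,0],"turn":-0.03},{"claw":-1,"travel":[0.24,0.3,0],"turn":-0.06},{"claw":-1,"travel":[0.36,0.45,0],"turn":-0.09},{"claw":-1,"travel":[0.48,0.6,0],"turn":-0.12},{"claw":-1,"travel":[0.58,0.72,0],"turn":-0.15}]' && python3 -m inch '[{"claw":-1,"travel":[0.1,0.13,0],"turn":-0.025},{"claw":-1,"travel":[0.2,0.28,0],"turn":-0.048},{"claw":-1,"travel":[0.28,0.4,0],"turn":-0.048},{"claw":-1,"travel":[0.33,0.48,0],"turn":-0.048},{"claw":-1,"travel":[0.35,0.53,0],"turn":-0.048}]'
python3 -c "
from h import *
watch();st=get_state();M=axes(st);print(np.degrees(np.arctan2(M[1,1],M[0,1])))"
```

```text
clock: 6.0
position: [0.4134, -0.2083, 0.1817]
ee_rot: [-0.0, 0.204, 0.979, 0.0]
contact_force: [0.7, -0.2, -1.8]
width: 0.0137
gripper_force: 23.8
clock: 6.5
position: [0.4845, -0.0977, 0.2418]
ee_rot: [0.001, 0.386, 0.923, 0.0]
contact_force: [0.3, -0.7, -2.3]
width: 0.0137
gripper_force: 23.8
clock: 7.0
position: [0.6007, 0.0476, 0.2404]
ee_rot: [-0.0, 0.59, 0.808, 0.001]
contact_force: [1.5, -0.9, -1.7]
width: 0.0134
gripper_force: 23.8
clock: 7.5
position: [0.6707, 0.1531, 0.2402]
ee_rot: [-0.0, 0.647, 0.762, 0.001]
contact_force: [0.4, 0.5, -2.2]
width: 0.0137
gripper_force: 23.8
7.65 [0.6693 0.1517 0.2399] F [ 0.54  0.49 -2.47] M [ 0.308  0.074 -0.01 ] grip 23.9 0.0137 tcp px [315. 115.]
9.259314300392694
```

```bash
python3 -m inch '[{"claw":-1,"travel":[0,0,-0.1],"turn":0},{"claw":-1,"travel":[0,0,0.15],"turn":0},{"claw":-1,"travel":[0,0,-0.1],"turn":0},{"claw":-1,"travel":[0,0,0.15],"turn":0},{"claw":-1,"travel":[0,0,0],"turn":0}]'
python3 -c "
from h import *
im,uv=watch(8);cv2.imwrite('pics/t.png',cv2.resize(im[60:280,230:450,::-1],None,fx=2.5,fy=2.5))"
```

```text
clock: 8.2
position: [0.6676, 0.1501, 0.2439]
ee_rot: [0.001, 0.648, 0.762, 0.001]
contact_force: [3.8, -0.2, 1.6]
width: 0.0134
gripper_force: 24.2
8.55 [0.6707 0.151  0.2416] F [ 0.56 -0.   -2.05] M [ 0.197 -0.006  0.006] grip 24.2 0.0134 tcp px [315. 114.]
```

View pics/t.png

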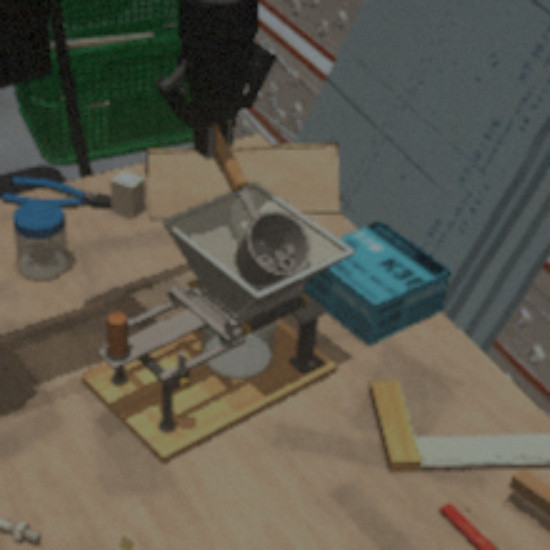

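The cup has pitched about 50° nose-down over the funnel, with its mouth at crop (275,250) and the nuts still inside. More vertical jerks, higher up.

```bash
python3 -m inch '[{"claw":-1,"travel":[0,0,0.25],"turn":0},{"claw":-1,"travel":[0,0,0.05],"turn":0},{"claw":-1,"travel":[0,0,0.3],"turn":0},{"claw":-1,"travel":[0,0,0.1],"turn":0},{"claw":-1,"travel":[0,0,0.35],"turn":0}]'
python3 -c "
from h import *
im,uv=watch(8);cv2.imwrite('pics/t2.png',cv2.resize(im[60:280,230:450,::-1],None,fx=2.5,fy=2.5))"
```

```text
clock: 9.1
position: [0.6489, 0.1488, 0.284]
ee_rot: [-0.021, 0.647, 0.761, -0.023]
contact_force: [-9.8, -2.2, -12.3]
width: 0.0135
gripper_force: 26.1
9.45 [0.6715 0.1516 0.3115] F [-0.43  0.04 -1.84] M [ 0.164  0.067 -0.02 ] grip 25.8 0.0135 tcp px [317.  89.]
```

```bash
python3 -m inch '[{"claw":-1,"travel":[0.0,-0.02,-0.2],"turn":0},{"claw":-1,"travel":[0.024,-0.13,-0.2],"turn":0},{"claw":-1,"travel":[0.045,-0.23,-0.17],"turn":0},{"claw":-1,"travel":[0.062,-0.33,-0.12],"turn":0},{"claw":-1,"travel":[0.08,-0.42,-0.07],"turn":0}]'
python3 -c "
from h import *
im,uv=watch(8);cv2.imwrite('pics/t3.png',cv2.resize(im[60:280,230:450,::-1],None,fx=2.5,fy=2.5))"
```

```text
clock: 10.0
position: [0.6869, 0.0669, 0.2982]
ee_rot: [0.001, 0.648, 0.762, 0.001]
contact_force: [0.1, 2.5, -0.8]
width: 0.0135
gripper_force: 27.0
10.35 [0.6857 0.0676 0.2956] F [ 0.02  0.3  -1.52] M [ 0.171  0.073 -0.01 ] grip 27.0 0.0135 tcp px [338. 109.]
```

View pics/t3.png

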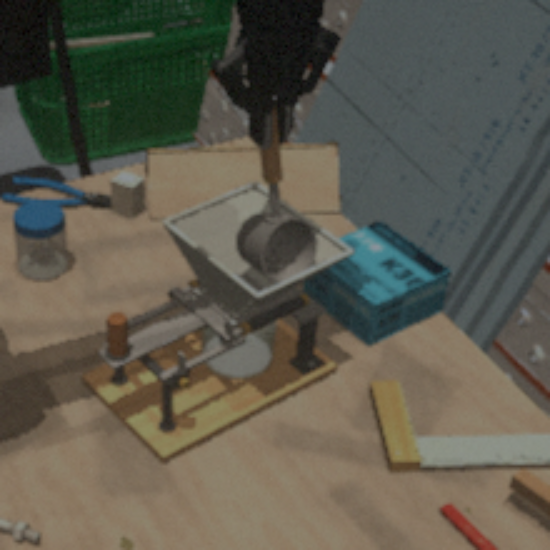

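The cup is now at about 80°, mouth facing the -y wall at crop (278,245). Pushing on past vertical.

```bash
python3 -m inch '[{"claw":-1,"travel":[0.017,-0.09,0.03],"turn":0},{"claw":-1,"travel":[0.034,-0.18,0.05],"turn":0},{"claw":-1,"travel":[0.051,-0.27,0.06],"turn":0},{"claw":-1,"travel":[0.068,-0.36,0.06],"turn":0},{"claw":-1,"travel":[0.085,-0.44,0.06],"turn":0}]'
python3 -c "
from h import *
im,uv=watch(8);cv2.imwrite('pics/t4.png',cv2.resize(im[60:280,230:450,::-1],None,fx=2.5,fy=2.5))"
```

```text
clock: 10.9
position: [0.703, -0.0227, 0.3083]
ee_rot: [-0.0, 0.648, 0.762, 0.0]
contact_force: [-0.6, 3.4, -1.1]
width: 0.0134
gripper_force: 29.2
11.25 [ 0.7028 -0.0206  0.3081] F [-0.12  0.6  -1.41] M [0.092 0.029 0.014] grip 29.1 0.0139 tcp px [365. 121.]
```

```bash
python3 -m inch '[{"claw":-1,"travel":[-0.02,0.11,0.02],"turn":0},{"claw":-1,"travel":[-0.042,0.22,0.02],"turn":0},{"claw":-1,"travel":[0.04,0.24,0.02],"turn":0},{"claw":-1,"travel":[-0.12,0.2,0.02],"turn":0},{"claw":-1,"travel":[-0.042,0.22,0.02],"turn":0}]'
python3 -c "
from h import *
im,uv=watch(8);a=cv2.imread('pics/t4.png')[150:370,100:420];b=cv2.resize(im[60:280,230:450,::-1],None,fx=2.5,fy=2.5)[150:370,100:420]
cv2.imwrite('pics/c5.png',np.hstack([a,b]))"
```

```text
clock: 11.8
position: [0.6876, 0.0237, 0.3101]
ee_rot: [-0.004, 0.647, 0.762, -0.004]
contact_force: [0.6, -0.2, -0.7]
width: 0.0136
gripper_force: 29.3
12.15 [0.6947 0.0234 0.313 ] F [ 0.59  0.13 -0.84] M [-0.071 -0.056  0.005] grip 29.3 0.0134 tcp px [352. 111.]
```

View pics/c5.png

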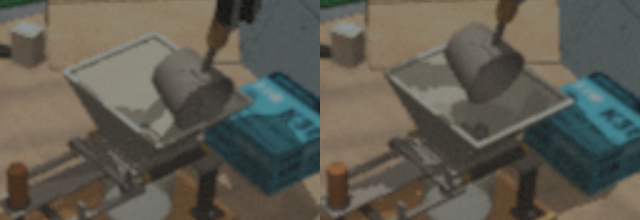

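```bash
python3 -m inch '[{"claw":-1,"travel":[0.1,0,0.05],"turn":0},{"claw":-1,"travel":[-0.1,0,0],"turn":0},{"claw":-1,"travel":[0.1,0,0.05],"turn":0},{"claw":-1,"travel":[-0.1,0,0],"turn":0},{"claw":-1,"travel":[0,0,0],"turn":0}]'
python3 -c "
from h import *
im,uv=watch(20)
st=snap('wrist','w3');snap('scene','s3')"
```

```text
clock: 12.7
position: [0.682, 0.0242, 0.2994]
ee_rot: [-0.014, 0.648, 0.762, -0.011]
contact_force: [-1.9, 0.0, -1.4]
width: 0.0137
gripper_force: 29.2
13.65 [0.6944 0.0234 0.3122] F [ 0.06 -0.15 -1.07] M [-0.059 -0.029 -0.005] grip 29.3 0.0138 tcp px [352. 111.]
```

```bash
python3 -m inch '[{"claw":-1,"travel":[-0.03,0.15,-0.05],"turn":0},{"claw":-1,"travel":[-0.065,0.33,-0.06],"turn":0},{"claw":-1,"travel":[-0.1,0.51,-0.06],"turn":0},{"claw":-1,"travel":[-0.132,0.69,-0.06],"turn":0},{"claw":-1,"travel":[-0.163,0.854,-0.06],"turn":0}]'
python3 -c "
from h import *
watch(10)"
```

```text
clock: 14.3
position: [0.663, 0.194, 0.3043]
ee_rot: [0.004, 0.648, 0.762, 0.002]
contact_force: [0.8, -2.1, -1.0]
width: 0.0138
gripper_force: 31.9
14.75 [0.6619 0.1951 0.3018] F [-0.95  3.19  4.  ] M [ 0.719  0.276 -0.018] grip 32.9 0.0138 tcp px [305.  85.]
```

```bash
python3 -m inch '[{"claw":-1,"travel":[0,0,0.08],"turn":0},{"claw":-1,"travel":[0,0,0.16],"turn":0},{"claw":-1,"travel":[0,0,0.24],"turn":0},{"claw":-1,"travel":[0,0,0.3],"turn":0},{"claw":-1,"travel":[0,0,0.3],"turn":0}]'
python3 -c "
from h import *
watch(10)
K,_=pose('wrist',get_state())
st=dict(position=np.array([.57466,0,.24963]),ee_rot=[0,.7071,.7071,0])
print(atz('wrist',(100,192),.01,st),atz('wrist',(130,225),.01,st), atz('wrist',(198,152),.142,st))"
```

```text
clock: 15.3
position: [0.6628, 0.1929, 0.3618]
ee_rot: [0.001, 0.648, 0.761, 0.001]
contact_force: [-0.5, 0.3, -1.1]
width: 0.0137
gripper_force: 31.9
15.75 [0.6617 0.1942 0.3598] F [-0.01 -0.22 -1.34] M [ 0.041  0.003 -0.016] grip 31.9 0.0134 tcp px [306.  63.]
[ 0.3425 -0.0283  0.01  ] [ 0.3811 -0.0733  0.01  ] [0.5158 0.0397 0.142 ]
```

```bash
python3 -m inch '[{"claw":-1,"travel":[-0.05,-0.1,0],"turn":0},{"claw":-1,"travel":[-0.15,-0.3,0],"turn":0},{"claw":-1,"travel":[-0.25,-0.5,0],"turn":0},{"claw":-1,"travel":[-0.35,-0.7,0],"turn":0},{"claw":-1,"travel":[-0.45,-0.9,0],"turn":0}]' && python3 -m inch '[{"claw":-1,"travel":[-0.1,-0.2,0],"turn":0},{"claw":-1,"travel":[-0.2,-0.4,-0.05],"turn":0},{"claw":-1,"travel":[-0.28,-0.6,-0.2],"turn":0},{"claw":-1,"travel":[-0.31,-0.67,-0.4],"turn":0},{"claw":-1,"travel":[-0.31,-0.67,-0.6],"turn":0}]'
python3 -c "
from h import *
im,uv=watch(10);snap('scene','s4');cv2.imwrite('pics/d4.png',im[:,:,::-1])"
```

```text
clock: 16.3
position: [0.5708, 0.013, 0.3604]
ee_rot: [0.0, 0.647, 0.762, 0.0]
contact_force: [0.0, -0.8, -1.2]
width: 0.0135
gripper_force: 31.9
clock: 16.8
position: [0.5089, -0.1224, 0.2399]
ee_rot: [0.001, 0.649, 0.761, -0.0]
contact_force: [-0.1, -0.0, -2.5]
width: 0.0138
gripper_force: 31.8
17.25 [ 0.5113 -0.1198  0.2425] F [-0.34 -0.12 -1.67] M [0.043 0.023 0.005] grip 31.9 0.0141 tcp px [306. 195.]
```

```bash
python3 -m inch '[{"claw":-1,"travel":[0,0,-0.2],"turn":0},{"claw":-1,"travel":[0,0,-0.35],"turn":0},{"claw":-1,"travel":[-0.01,0.05,-0.45],"turn":0},{"claw":-1,"travel":[-0.02,0.1,-0.55],"turn":0},{"claw":-1,"travel":[-0.02,0.1,-0.6],"turn":0}]'
python3 -c "
from h import *
im,uv=watch(8)"
```

```text
clock: 17.85
position: [0.5069, -0.0945, 0.1259]
ee_rot: [-0.001, 0.649, 0.761, 0.005]
contact_force: [-9.6, 21.4, 57.7]
width: 0.0137
gripper_force: 43.0
18.2 [ 0.5065 -0.0953  0.1258] F [-6.6  15.18 36.69] M [ 2.494  1.642 -0.223] grip 37.9 0.0137 tcp px [298. 229.]
```

```bash
python3 -m inch '[{"claw":-1,"travel":[-0.015,0.08,0.01],"turn":0},{"claw":-1,"travel":[-0.03,0.16,-0.04],"turn":0},{"claw":-1,"travel":[-0.045,0.24,-0.12],"turn":0},{"claw":-1,"travel":[-0.045,0.24,-0.12],"turn":0}]'
python3 -c "
from h import *
im,uv=watch(8)"
```

```text
clock: 18.65
position: [0.4965, -0.0488, 0.0973]
ee_rot: [-0.0, 0.647, 0.762, 0.001]
contact_force: [-2.6, 3.7, 8.3]
width: 0.0135
gripper_force: 33.3
19.0 [ 0.4972 -0.0507  0.0976] F [-1.59  3.51  6.53] M [ 0.262  0.355 -0.108] grip 33.1 0.0135 tcp px [286. 226.]
```

```bash
python3 -m inch '[{"claw":-1,"travel":[0,0,0.1],"turn":0},{"claw":-1,"travel":[-0.05,-0.2,0.15],"turn":0},{"claw":-1,"travel":[-0.1,-0.4,0.12],"turn":0},{"claw":-1,"travel":[-0.1,-0.5,0.05],"turn":0},{"claw":-1,"travel":[-0.1,-0.5,0],"turn":0}]' && python3 -m inch '[{"claw":-1,"travel":[-0.015,0.08,-0.08],"turn":0},{"claw":-1,"travel":[-0.025,0.13,-0.16],"turn":0},{"claw":-1,"travel":[-0.03,0.16,-0.22],"turn":0},{"claw":-1,"travel":[-0.03,0.16,-0.24],"turn":0},{"claw":-1,"travel":[-0.03,0.16,-0.24],"turn":0}]'
python3 -c "
from h import *
im,uv=watch(8)"
```

```text
clock: 19.55
position: [0.4775, -0.1541, 0.0965]
ee_rot: [0.001, 0.649, 0.761, 0.0]
contact_force: [-1.0, 6.4, 11.1]
width: 0.0137
gripper_force: 33.8
clock: 20.05
position: [0.4711, -0.1189, 0.0483]
ee_rot: [-0.0, 0.647, 0.762, 0.0]
contact_force: [0.7, 1.5, 1.4]
width: 0.0137
gripper_force: 32.1
20.4 [ 0.471  -0.1201  0.0486] F [0.04 1.   0.19] M [ 0.063 -0.048  0.069] grip 32.0 0.0137 tcp px [288. 265.]
```

```bash
python3 -m inch '[{"claw":-1,"travel":[0,0.02,-0.03],"turn":0},{"claw":-1,"travel":[0,0.02,-0.04],"turn":0},{"claw":-1,"travel":[0,0.02,-0.04],"turn":0}]'
python3 -c "
from h import *
im,uv=watch(8)"
```

```text
clock: 20.75
position: [0.4709, -0.1156, 0.0401]
ee_rot: [-0.0, 0.648, 0.762, 0.0]
contact_force: [-0.1, 0.7, 2.2]
width: 0.0136
gripper_force: 32.3
21.1 [ 0.4709 -0.1158  0.0404] F [0.81 0.95 2.05] M [-0.107 -0.147  0.069] grip 32.2 0.0136 tcp px [288. 266.]
```

```bash
python3 -m inch '[{"claw":-0.4,"travel":[0,0,0],"turn":0},{"claw":-0.4,"travel":[0,0,0],"turn":0},{"claw":0,"travel":[0,0,0.0],"turn":0},{"claw":0,"travel":[0,0,0.2],"turn":0},{"claw":0,"travel":[0,0,0.45],"turn":0}]' && python3 -m inch '[{"claw":0,"travel":[0.0,0,0.25],"turn":0},{"claw":0,"travel":[0.1,0.1,0.5],"turn":0},{"claw":0.2,"travel":[0.3,0.3,0.6],"turn":0},{"claw":0.2,"travel":[0.5,0.35,0.6],"turn":0},{"claw":0.2,"travel":[0.5,0.35,0.6],"turn":0}]'
python3 - <<'E'
from h import *
snap('side','d5');snap('scene','s5');st=snap('wrist','w5');print(st['clock'],st['position'],axes(st).round(3).tolist())
w=cv2.imread('pics/w5.png')
d=cv2.imread('pics/d5.png')[225:345,230:380];s=cv2.imread('pics/s5.png')[215:335,255:405]
o=np.zeros((600,800,3),np.uint8)
o[:360,:480]=cv2.resize(w[:300,160:560],(480,360),interpolation=cv2.INTER_CUBIC)
o[360:600,:300]=cv2.resize(d,(300,240),interpolation=cv2.INTER_CUBIC);o[360:600,300:600]=cv2.resize(s,(300,240),interpolation=cv2.INTER_CUBIC)
k,T=pose('wrist',st);T=np.linalg.inv(T);k=np.array(k)
def px(P):
    c=T[:3,:3]@P+T[:3,3];r=np.arctan2(np.hypot(c[0],c[1]),c[2]);v=c[:2]/np.hypot(c[0],c[1]);return k[:2,2]+k[0,0]*r*v
t=px(np.array([.669,.069,.1]));print('throat',t)
x,y=t.astype(int);h=50;cr=w[max(0,y-h):y+h,max(0,x-h):x+h]
cr=cv2.resize(cr,(320,320),interpolation=cv2.INTER_CUBIC);o[:320,480:]=cr
cv2.imwrite('pics/c6.png',o)
E
```

```text
clock: 21.65
position: [0.4688, -0.1151, 0.1291]
ee_rot: [-0.003, 0.648, 0.762, -0.001]
contact_force: [1.9, -0.5, 0.4]
width: 0.0425
gripper_force: 0.0
clock: 22.15
position: [0.5759, -0.0439, 0.2515]
ee_rot: [0.002, 0.647, 0.763, 0.002]
contact_force: [0.1, 0.7, -0.3]
width: 0.0512
gripper_force: 0.0
22.25 [ 0.57118608 -0.04529068  0.24953377] [[-0.162, 0.987, -0.002], [0.987, 0.162, -0.0], [0.0, -0.002, -1.0]]
throat [411.1274103   82.41965159]
```

View pics/c6.png

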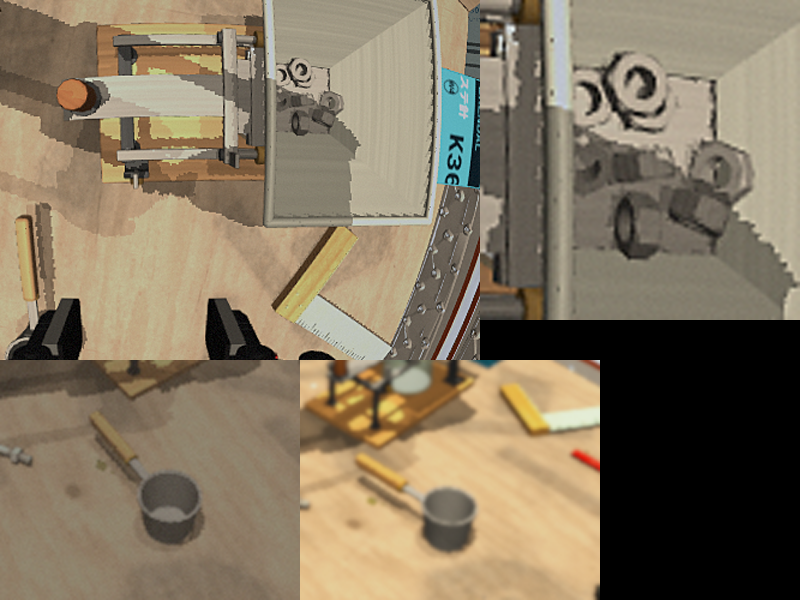

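The view shows the nuts lying in the throat, the cup upright and empty on the bench, and the bench clear of spilled nuts. The knob top is at (76,94) in the composite, the pointer tab at (137,180) and the fin at about (230,155). Next I'm refining these numerically.

```bash
python3 - <<'E'
from h import *
st5=dict(position=np.array([.57118608,-.04529068,.24953377]),ee_rot=get_state()['ee_rot']);M=np.array([[-0.162,0.987,-0.002],[0.987,0.162,0],[0,-0.002,-1.0]]);q=R.from_matrix(M).as_quat();st5['ee_rot']=[q[3],*q[:3]]
st1=dict(position=np.array([.57466,0,.24963]),ee_rot=[0,.70711,.70711,0])
f=lambda x,y:(x/1.2+160,y/1.2)
print('knob',atz('wrist',f(73,95),.142,st5),tri(ray('wrist',f(73,95),st5),ray('wrist',(198,152),st1)))
print('ptr',atz('wrist',f(137,186),.119,st5),'fin',atz('wrist',f(230,158),.119,st5))
C=np.array([atz('wrist',f(*p),.165,st5) for p in [(267,224),(443,222)]]);d=C[1]-C[0];print('rim edge',C,np.degrees(np.arctan2(d[1],d[0])),np.linalg.norm(d))
w=cv2.cvtColor(cv2.imread('pics/w5_raw.png'),cv2.COLOR_BGR2GRAY)
print('ptr region x264..285');[print(y,w[y,264:286].tolist()) for y in range(136,160,2)]
print('fin x340..364');[print(y,w[y,340:366].tolist()) for y in range(118,142,2)]
E
```

```text
knob [0.5161 0.039  0.142 ] (array([0.5154, 0.0392, 0.1395]), [0.0003, 0.0003])
ptr [ 0.5623 -0.0134  0.119 ] fin [0.6198 0.0158 0.119 ]
rim edge [[ 0.6386 -0.0142  0.165 ]
 [ 0.7726  0.0115  0.165 ]] 10.85697829491104 0.13644225884966873
ptr region x264..285
136 [67, 80, 87, 82, 79, 80, 82, 80, 80, 80, 82, 80, 82, 80, 32, 34, 38, 30, 33, 64, 105, 101]
138 [12, 81, 80, 82, 80, 78, 83, 83, 80, 78, 86, 84, 27, 42, 39, 42, 40, 40, 36, 48, 109, 104]
140 [6, 28, 36, 86, 83, 34, 37, 36, 40, 36, 31, 37, 41, 35, 40, 42, 38, 37, 25, 34, 107, 98]
142 [1, 17, 14, 21, 15, 25, 20, 22, 58, 56, 54, 31, 25, 15, 18, 22, 24, 32, 29, 26, 109, 97]
144 [75, 84, 84, 84, 80, 92, 84, 71, 68, 69, 57, 65, 41, 44, 48, 44, 44, 93, 88, 66, 72, 105]
146 [31, 37, 38, 38, 43, 88, 85, 144, 204, 179, 121, 53, 41, 38, 39, 42, 90, 82, 82, 65, 79, 109]
148 [68, 76, 78, 81, 57, 26, 34, 114, 197, 170, 125, 37, 57, 53, 46, 42, 83, 84, 85, 92, 112, 110]
150 [181, 182, 185, 185, 115, 57, 71, 116, 195, 168, 151, 52, 87, 82, 68, 61, 108, 102, 102, 97, 93, 94]
152 [105, 105, 111, 131, 114, 47, 63, 111, 195, 169, 156, 36, 82, 76
[... 1099 characters left out ...]
102]
130 [83, 91, 20, 21, 53, 46, 49, 84, 122, 119, 102, 58, 35, 41, 37, 26, 90, 114, 119, 89, 69, 73, 74, 77, 78, 76]
132 [89, 94, 49, 15, 34, 33, 41, 79, 124, 125, 107, 49, 39, 34, 34, 29, 93, 111, 114, 65, 69, 71, 70, 61, 64, 77]
134 [100, 104, 108, 87, 118, 94, 37, 95, 130, 117, 80, 51, 34, 42, 38, 22, 103, 117, 116, 73, 106, 103, 104, 105, 103, 101]
136 [97, 97, 97, 96, 97, 104, 96, 70, 82, 79, 59, 37, 37, 41, 39, 29, 100, 120, 114, 94, 103, 102, 101, 100, 101, 101]
138 [94, 91, 96, 95, 92, 92, 95, 93, 100, 101, 103, 101, 77, 41, 29, 30, 97, 118, 114, 96, 97, 97, 96, 97, 97, 100]
140 [90, 91, 91, 94, 94, 93, 95, 93, 93, 95, 91, 90, 93, 96, 97, 84, 76, 72, 72, 83, 91, 92, 92, 92, 90, 89]
```

```bash
python3 - <<'E'
from h import *
st5=dict(position=np.array([.57118608,-.04529068,.24953377]));M=np.array([[-0.162,0.987,-0.002],[0.987,0.162,0],[0,-0.002,-1.0]]);q=R.from_matrix(M).as_quat();st5['ee_rot']=[q[3],*q[:3]]
p=atz('wrist',(272.6,150.5),.119,st5);f=atz('wrist',(348.6,129.5),.119,st5)
u=np.array([np.cos(np.radians(10.8)),np.sin(np.radians(10.8))])
print(p,f,'along',(f-p)[:2]@u,'across',(f-p)[:2]@[-u[1],u[0]])
k=np.array([.5156,.0392]);s=get_state()['position'];print('to knob',(k-s[:2])/.2,(.122-s[2])/.2, 'pull60',-.06*u/.2)
E
```

```text
[ 0.5605 -0.0101  0.119 ] [0.617 0.017 0.119] along 0.06057726329144404 across 0.016032940220654022
to knob [-0.27128462  0.42460075] -0.6362872694767286 pull60 [-0.29468618 -0.05621439]
```

```bash
python3 -m inch '[{"claw":1,"travel":[-0.12,0.2,0],"turn":0.005},{"claw":1,"travel":[-0.27,0.425,0],"turn":0.008},{"claw":1,"travel":[-0.27,0.425,-0.2],"turn":0.008},{"claw":1,"travel":[-0.27,0.425,-0.42],"turn":0.008},{"claw":1,"travel":[-0.27,0.425,-0.63],"turn":0.008}]' 80 && python3 -m inch '[{"claw":1,"travel":[0,0,0],"turn":0},{"claw":-1,"travel":[0,0,0],"turn":0},{"claw":-1,"travel":[0,0,0],"turn":0},{"claw":-1,"travel":[0,0,0],"turn":0},{"claw":-1,"travel":[0,0,0],"turn":0}]' 80
python3 -c "
from h import *
watch(3)"
```

```text
clock: 22.8
position: [0.5145, 0.0387, 0.1232]
ee_rot: [0.0, 0.638, 0.77, -0.0]
contact_force: [1.6, -0.1, -0.3]
width: 0.0857
gripper_force: 0.0
clock: 23.3
position: [0.5179, 0.039, 0.126]
ee_rot: [0.001, 0.638, 0.77, 0.001]
contact_force: [0.4, 0.4, -1.0]
width: 0.0284
gripper_force: 0.0
23.4 [0.5145 0.0385 0.1258] F [-7.21 -1.86  6.28] M [-0.378  1.135  0.011] grip 77.7 0.0182 tcp px [277. 192.]
```

```bash
python3 -m inch '[{"claw":-1,"travel":[-0.06,-0.011,0],"turn":0},{"claw":-1,"travel":[-0.13,-0.025,0],"turn":0},{"claw":-1,"travel":[-0.2,-0.038,0],"turn":0},{"claw":-1,"travel":[-0.26,-0.05,0],"turn":0},{"claw":-1,"travel":[-0.3,-0.057,0],"turn":0}]' && python3 -m inch '[{"claw":-1,"travel":[0,0,0],"turn":0},{"claw":-1,"travel":[0,0,0],"turn":0},{"claw":-1,"travel":[0,0,0],"turn":0}]'
python3 - <<'E'
from h import *
watch(3)
st=snap('wrist','w6');snap('side','d6');snap('scene','s6')
k,T=pose('wrist',st);T=np.linalg.inv(T);k=np.array(k)
def px(P):
    c=T[:3,:3]@P+T[:3,3];r=np.arctan2(np.hypot(c[0],c[1]),c[2]);v=c[:2]/np.hypot(c[0],c[1]);return k[:2,2]+k[0,0]*r*v
w=cv2.cvtColor(cv2.imread('pics/w6_raw.png'),cv2.COLOR_BGR2GRAY)
x,y=px(np.array([.5605,-.0101,.119])).astype(int);print('ptr pred',x,y)
for r in range(y-50,y+22,3):print(r,' '.join('%3d'%v for v in w[r,x-16:x+20]))
E
```

```text
clock: 23.95
position: [0.4611, 0.0281, 0.1259]
ee_rot: [0.004, 0.638, 0.77, 0.004]
contact_force: [10.9, 2.9, -4.2]
width: 0.0182
gripper_force: 79.1
clock: 24.25
position: [0.4615, 0.0282, 0.1259]
ee_rot: [0.004, 0.638, 0.77, 0.004]
contact_force: [10.5, 2.9, -1.9]
width: 0.0183
gripper_force: 79.2
24.35 [0.4615 0.0282 0.1259] F [10.06  3.19 -1.69] M [ 0.255 -0.4    0.03 ] grip 79.2 0.0182 tcp px [259. 201.]
ptr pred 429 345
295 133 130 129 127 148 227 223 223 201 208 220 218 204 103 106 110 110 112 112 111 117 114  68  47  52  54  47  97 194 232 221 218 216 217 216 220
298 220 218 222 220 218 219 221 221 220 210 187 193 200 168 100 111  74   7  22  23  35  34  37  39  60  42  87 202 230 220 215 218 218 216 220 221
301 115  75  36  37  40  43  44  35 103 212 221 215 215 214 224 204   5  27  28  23  22  64  58  50  41 120 206 234 221 211 226 230 231 234 236 236
304  43  40  38  34  35  37  25  19  96 209 228 213 216 218 228 134  11  32  37  18  22  51 105  60  77 184 232 220 222 187  43  58  61  60  70 119
307  23  32  37  28  36  34  34  30  27  22  97 229 224 214 220 215  87  20  
[... 2182 characters left out ...]
  28  25  19  26  23  23  23  21  21  15  18  18  20  20  30  19  17  24  23  13  19  16  19  11  23  20  18
355  20  25  28  24  24  28  20  28  20  11  28  21  20  24  22  19  22  21  20  22  18  20  16  20  20  25  18  26  18  11  20  18  21  18   1  23
358  20  22  20  23  23  24  23  27  20  25  23  24  24  26  16  15  23  11  12  20  18  19  24  11  15  23  26  18  19  25  19  16  17  15  17  24
361  22  16  18  20  26  25  21  15  19  23  17  23  24  19  10  24  23  19  22  23  22  27  21  22  28  28  21  18  22  17  23  20  16  16  18  27
364  24  16  25  25  15  21  17  25  19  29  19  29  20  25  21  26  20  27  22  20  22  23  21  20  24  15  25  26  12  28  31  29  35  36  33  36
```

```bash
python3 - <<'E'
from h import *
st=dict(position=np.array([5.74656729e-01,2.36e-05,2.49634398e-01]),ee_rot=[0,.70711,.70711,0])
k,T=pose('wrist',st);T=np.linalg.inv(T);k=np.array(k)
def px(P):
    c=T[:3,:3]@P+T[:3,3];r=np.arctan2(np.hypot(c[0],c[1]),c[2]);v=c[:2]/np.hypot(c[0],c[1]);return k[:2,2]+k[0,0]*r*v
w=cv2.cvtColor(cv2.imread('pics/w1_raw.png'),cv2.COLOR_BGR2GRAY)
for n,P in(('ptr',[.5605,-.0101,.119]),('fin',[.617,.017,.119])):
    x,y=px(np.array(P)).astype(int);print(n,px(np.array(P)),'x0',x-15)
    for r in range(y-14,y+17,2):print(r,' '.join('%3d'%v for v in w[r,x-15:x+17]))
E
```

```text
ptr [261.3052517 206.3947507] x0 246
192 168 169 168 172 171 171 174 164  98  32  23  18  28  16  12  20  29  26  24  23  21  29  24  17  28  23  13  57 167 156 150 153
194 170 172 164 155 143 157 159 133  24  16  17  21  25  17  26  47  51  54  27  27  28  26  24  36  71  69  31  72 169 154 154 161
196 140 141 148 152 156 157 155 107  13  28  36  41  54  63  60  52  52  59  63  42  39  46  40  48  85  75  49  72 168 163 161 171
198 144 145 145 147 149 155 140  88  86  91  86  86  84  80  53  53  52  44  47  39  37  31  31  44  81  91 103 152 179 175 173 176
200 146 148 149 150 157 159 164 145  54  68  64  72  75  69  46  50  48  46  42  59 104 147 116  89 100 193 174 177 172 174 175 172
202 166 166 167 172 169 171 172 167 142 154 186 175 164 124 164 158 130  35  32  77 154 131 114 105 132 182 174 173 172 171 171 171
204 164 164 166 167 170 169 169 173 173 174 166 166 157 124 163 166 152  34  30  84 181 180 179 175 175 175 173 174 177 174 170 169
206 164 167 172 169 164 165 170 171 170 171 168 168 167 157 135 163 156 113  32 103 185 175 175 176 174 169 172 174 172 172 172 173
208 166
[... 2499 characters left out ...]
 117  27  65  85  79 105 180 167 168 170
182 155 162 169 162 158 114 172 177 173 175 173 176 174 171 168 165 166 168 165 163 165 171 177 145  38  78  76  86 137 172 167 166
184 177 171 174 174 172 175 178 177 177 174 175 174 176 171 167 165 167 165 162 165 165 164 168 172 179 176 171 171 170 165 166 165
186 171 172 173 170 173 176 178 177 174 175 176 172 171 168 167 164 169 164 161 165 167 170 169 167 165 166 165 165 164 167 163 162
188 175 174 173 171 173 172 173 172 173 175 175 175 175 165 165 165 169 164 167 162 163 172 167 164 169 164 164 162 167 164 165 162
190 174 172 174 170 165 165 173 176 175 172 172 170 173 168 164 164 162 165 163 163 164 166 164 164 164 161 161 161 162 167 167 161
```

```bash
python3 - <<'E'
from h import *
st=dict(position=np.array([5.74656729e-01,2.36e-05,2.49634398e-01]),ee_rot=[0,.70711,.70711,0])
u=np.array([np.cos(np.radians(10.8)),np.sin(np.radians(10.8))])
p=atz('wrist',(261.9,207),.119,st);f=atz('wrist',(332.5,170.5),.119,st)
o=np.array([.669,.069])
for q in(p,f):print(q,((q[:2]-o)@u).round(4),((q[:2]-o)@[-u[1],u[0]]).round(4))
print('along',(f-p)[:2]@u)
# knob shift in fixed cams: orange-brown knob mask before/after
for c,a,b,box in(('side','d5','d6',(230,150,320,240)),('scene','s5','s6',(235,185,300,250))):
    im=[cv2.imread(f'pics/{n}_raw.png') for n in(a,b)]
    for i in im:
        x0,y0,x1,y1=box;h=cv2.cvtColor(i[y0:y1,x0:x1],cv2.COLOR_BGR2HSV)
        m=((h[...,0]<11)&(h[...,1]>120)&(h[...,2]>50)).astype(np.uint8)
        n,l,s,ce=cv2.connectedComponentsWithStats(m);j=1+s[1:,4].argmax();print(c,s[j],ce[j]+[x0,y0])
E
```

```text
[ 0.561  -0.0106  0.119 ] -0.121 -0.058
[0.6184 0.0205 0.119 ] -0.0588 -0.0382
along 0.062210847075442666
side [45 42  1  1  1] [275. 192.]
side [28 54  1  2  2] [258.  204.5]Traceback (most recent call last):
  File "<stdin>", line 14, in <module>
ValueError: attempt to get argmax of an empty sequence
```

```bash
python3 - <<'E'
from h import *
st1=dict(position=np.array([5.74656729e-01,2.36e-05,2.49634398e-01]),ee_rot=[0,.70711,.70711,0])
M=np.array([[-0.162,0.987,-0.002],[0.987,0.162,0],[0,-0.002,-1.0]]);q=R.from_matrix(M).as_quat();st5=dict(position=np.array([.57118608,-.04529068,.24953377]),ee_rot=[q[3],*q[:3]])
print('cam',pose('wrist',st1)[1][:3,3],pose('wrist',st5)[1][:3,3])
print('ptr',tri(ray('wrist',(261.9,207),st1),ray('wrist',(272.6,150.5),st5)))
print('fin',tri(ray('wrist',(332.5,170.5),st1),ray('wrist',(348.6,129.5),st5)))
u=np.array([np.cos(np.radians(10.8)),np.sin(np.radians(10.8))]);v=np.array([-u[1],u[0]]);o=np.array([.669,.069])
# where nominal fin top/base project
for st,n in((st1,'w1'),(st5,'w5')):
    k,T=pose('wrist',st);T=np.linalg.inv(T);k=np.array(k)
    for z in(.119,.1):
        for y in(-.041,-.051):
            P=np.append(o+u*-.052+v*y,z);c=T[:3,:3]@P+T[:3,3];r=np.arctan2(np.hypot(c[0],c[1]),c[2]);print(n,z,y,(k[:2,2]+k[0,0]*r*c[:2]/np.hypot(c[0],c[1])).round(1))
w=cv2.cvtColor(cv2.imread('pics/w5_raw.png'),cv2.COLOR_BGR2GRAY)
for r in range(116,152,2):print(r,' '.join('%3d'%t for t in w[r,338:374]))
E
```

```text
cam [0.57560213 0.07615012 0.37371673] [0.56003557 0.03000391 0.37362631]
ptr (array([ 0.5608, -0.0099,  0.1209]), [0.0003, 0.0003])
fin (array([0.6218, 0.0159, 0.0978]), [0.0001, 0.0001])
w1 0.119 -0.041 [341.2 172.4]
w1 0.119 -0.051 [342.8 184.1]
w1 0.1 -0.041 [337.2 167.6]
w1 0.1 -0.051 [338.8 178.6]
w5 0.119 -0.041 [359.4 129.2]
w5 0.119 -0.051 [359.2 141.6]
w5 0.1 -0.041 [354.2 127.1]
w5 0.1 -0.051 [354.  138.7]
116 101 107 104 105 105 110 110  86  27 155 199 190 184 184 185 180 157 158 162 150 115 101 104 106 105 107 102  37  30  59  85  61  88  98  92  87
118 109 109 107 108 108 111 113  91  36 151 197 189 186 189 184 185 186 164 164 147 107 103 105 107 107 109 119  26  32  55  96  68  92  98  93  90
120 108 109 111 110 111 112 115  81  27 154 200 194 189 186 192 188 190 161 166 152 109 103 107 106 109 108 111  80  60  55  85  50  89  97  95  87
122 113 114 112 113 116 117 124  92  33 102 169 198 200 122 102 110 108  77  81  87  97 114 113 115 117 115 111 114 117 114 116 117 102 119  87  38
124 102 105  97  76  57  21  32  35  31  84 118 117 111 115 117 124  87  92  93  87  72
[... 1284 characters left out ...]
  96  97  96  95  97  97  97  95  99  97  95  98  99  98  95  98 100  93  98  98  96  93  95  95  96  95  97
144  98  95  97  96  96  97  95  98  95  99  95  95  95  96  96  96  96 100  97  97  99  95  93  95  96  93  93  93  93  96  93  95  94  96  95  95
146 119 136 132 134 127 118 121 119 116 129 132 133 132 131 108 111 110 115 133 133 131 130 133 135 107  96 123 127 131 129 125 127 125 130 112  91
148 140 141 134 136 139 136 136 134 137 135 135 136 134 135 134 133 131 136 133 132 128 127 132 133 133 134 136 135 131 133 135 137 135 136 135 136
150  72  81  89  91  90  85  94  91  91 110 112 108 109 105 100 102 104 102 101 101  97  98  96  95  86  86  89  94  86  84  84  82  67  66  63  76
```

```bash
python3 - <<'E'
from h import *
st1=dict(position=np.array([5.74656729e-01,2.36e-05,2.49634398e-01]),ee_rot=[0,.70711,.70711,0])
M=np.array([[-0.162,0.987,-0.002],[0.987,0.162,0],[0,-0.002,-1.0]]);q=R.from_matrix(M).as_quat();st5=dict(position=np.array([.57118608,-.04529068,.24953377]),ee_rot=[q[3],*q[:3]])
u=np.array([np.cos(np.radians(10.8)),np.sin(np.radians(10.8))]);v=np.array([-u[1],u[0]])
F=((340,175.5),st1,(261.9,207)),((357,134),st5,(272.6,150.5))
print(tri(*[ray('wrist',a,s) for a,s,_ in F]))
for a,s,b in F:
    d=(atz('wrist',a,.119,s)-atz('wrist',b,.119,s))[:2];print('along',d@u,'across',d@v)
print(get_state()['position'],get_state()['contact_force'])
E
```

```text
(array([0.6265, 0.0143, 0.1104]), [0.0001, 0.0001])
along 0.06763099336523201 across 0.014585566030563945
along 0.06743395005474771 across 0.012485286541116553
[0.46160012 0.02821947 0.12586713] [ 9.60997365  3.45398174 -2.19510329]
```

```bash
python3 -m inch '[{"claw":-1,"travel":[-0.03,-0.006,0],"turn":0},{"claw":-1,"travel":[-0.066,-0.0127,0],"turn":0},{"claw":-1,"travel":[-0.066,-0.0127,0],"turn":0},{"claw":-1,"travel":[-0.066,-0.0127,0],"turn":0},{"claw":-1,"travel":[-0.066,-0.0127,0],"turn":0}]'
python3 - <<'E'
from h import *
watch(4)
for c,n in(('side','d7'),('scene','s7'),('wrist','w7')): st=snap(c,n)
a=np.array([.4615,.0282]);s=st['position'][:2];print('moved',np.linalg.norm(s-a),'total',np.linalg.norm(s-[.5145,.0385]))
for c,n0,n in(('side','d5','d7'),('scene','s5','s7')):
    K,T=pose(c);Ti=np.linalg.inv(T)
    def px(P):
        p=np.array(K)@(Ti[:3,:3]@P+Ti[:3,3]);return p[:2]/p[2]
    pt=px(np.array([.5605,-.0101,.119]));fi=px(np.array([.6265,.0143,.119]));un=np.array([.9823,.1874,0])
    print(c,'ptr',pt.round(1),'fin shut',fi.round(1),'fin at ptr',px(np.array([.6265,.0143,.119])-.0675*un).round(1),'jar',px(np.array([.669,.069,.02])).round(1))
    for nn in(n0,n):
        w=cv2.cvtColor(cv2.imread(f'pics/{nn}_raw.png'),cv2.COLOR_BGR2GRAY);x,y=pt.astype(int)
        print(nn,'x0',x-12)
        for r in range(y-10,y+10):print(r,' '.join('%3d'%t for t in w[r,x-12:x+20]))
E
```

```text
clock: 25.05
position: [0.4489, 0.0258, 0.1259]
ee_rot: [0.004, 0.638, 0.77, 0.004]
contact_force: [10.9, 4.2, -3.1]
width: 0.0187
gripper_force: 79.2
25.2 [0.4489 0.0258 0.1259] F [11.23  4.31 -3.36] M [ 0.324 -0.496  0.075] grip 79.2 0.0185 tcp px [254. 203.]
moved 0.012776857520881828 total 0.06676842560083647
side ptr [303.2 201.1] fin shut [322.9 187.7] fin at ptr [300.9 198.2] jar [325.8 199.7]
d5 x0 291
191 122 123 123 123 124 124 124 122 123 125 125 125 124 126 125 120 110  94  68  56  64  62  71  66  90 114 123 121  93  63  55  53
192 126 126 123 123 125 124 123 121 122 123 124 124 123 117 108  96  75  66  63  60  72  78  79  74  65  84 104 101  73  60  52  58
193 123 123 122 122 123 123 123 124 124 121 123 117 106  94  92  92  80  73  73  66  70  75  74  79  76  70  66  68  73  59  52  56
194 123 124 125 123 124 122 126 124 124 120 109  97  91  93 110 117 107  80  71  72  69  66  70  83  87  94  77  48  66  75  66  55
195 122 121 120 118 120 115 121 118 114  99  89  98 101 110 111 102 102  85  74  70  72  69  74  85 104 114  93  53  47  66  67  57
196 116 111 115 116 114 10
[... 9293 characters left out ...]
 135 135 138 145 151 148 135 120 109 100
222 153 141 118 102 105 114 118 117 108  96  87  85  88  94 102 109 114 111 108 116 129 137 139 137 136 136 137 136 127 117 106  97
223 148 139 120 103 100  96  88  91  96  91  82  83  89  96 103 107 113 117 123 134 140 138 136 136 135 133 133 129 119 109 104 101
224 113 111 113 123 131 121  93  76  79  78  76  78  83  87  95 111 130 144 150 156 152 139 131 130 131 132 131 125 112 105 109 116
225  71  82 107 136 152 143 113  85  76  74  72  71  72  76  90 115 142 161 170 169 157 138 127 128 128 127 122 114 105 105 116 130
226  51  58  85 119 144 146 129 103  83  70  64  61  66  75  95 124 151 171 177 171 153 131 120 120 121 118 114 106 101 103 115 129
```

```bash
python3 -m inch '[{"claw":-1,"travel":[0,0,0],"turn":0},{"claw":-1,"travel":[0,0,0],"turn":0},{"claw":-1,"travel":[0,0,0],"turn":0},{"claw":-1,"travel":[0,0,0],"turn":0},{"claw":-1,"travel":[0,0,0],"turn":0}]' | tail -4
python3 - <<'E'
from h import *
st=snap('wrist','w8');snap('side','d8');snap('scene','s8')
k,T=pose('wrist',st);Ti=np.linalg.inv(T);k=np.array(k);print('cam',T[:3,3])
def px(P):
    c=Ti[:3,:3]@P+Ti[:3,3];r=np.arctan2(np.hypot(c[0],c[1]),c[2]);v=c[:2]/np.hypot(c[0],c[1]);return k[:2,2]+k[0,0]*r*v
u=np.array([.9823,.1874]);v=np.array([-.1874,.9823]);o=np.array([.669,.069])
for a,b in((-.025,-.025),(.025,-.025),(.025,.025),(-.025,.025)):print('throat',px(np.append(o+a*u+b*v,.1)).round())
for a,b in((-.044,-.075),(.076,-.075),(.076,.075),(-.044,.075)):print('rim',px(np.append(o+a*u+b*v,.165)).round())
for c,a,b in(('side','d5','d8'),('scene','s5','s8')):
    K,T=pose(c);q=np.linalg.inv(T);p=np.array(K)@(q[:3,:3]@np.array([.669,.069,.022])+q[:3,3]);x,y=(p[:2]/p[2]).astype(int)
    A,B=[cv2.cvtColor(cv2.imread(f'pics/{n}_raw.png'),cv2.COLOR_BGR2GRAY) for n in(a,b)];print(c,x,y)
    for n,I in((a,A),(b,B)):
        print(n)
        for r in range(y-8,y+14,2):print(r,' '.join('%3d'%t for t in I[r,x-16:x+18:2]))
E
```

```text
ee_rot: [0.004, 0.638, 0.77, 0.004]
contact_force: [11.4, 3.8, -3.4]
width: 0.0184
gripper_force: 79.2
cam [0.43438202 0.10061525 0.24989552]
throat [551. 267.]
throat [587. 260.]
throat [603. 201.]
throat [569. 202.]
rim [561. 382.]
rim [640. 339.]
rim [700. 162.]
rim [647. 146.]
side 325 199
d5
191  68  64  71  90 123  93  55  60  64  65  65  46  57  83  86  73  73
193  73  70  74  76  66  73  52  63  72  54  87  93  93  82  74  78  78
195  74  72  74 104  93  47  67  57  66  72 115 118 102  80  72  67  77
197 113  71 105 114 103  61  59  61  65  93 113 117 112 108  78  72  76
199 108  83 110  90  80  64  70  94 119 117 117 114 115 115  94  70  75
201  82 105 117  79  68  99 117 118 115 118 117 116 114 111 108  73  73
203 122 112  76  98 118 116 115 118 117 114 115 114 117 112 105  75  76
205  68  75 100 112 114 116 118 117 117 115 118 114 116 111  88  70  75
207  81  73  73  99 115 114 117 115 118 114 114 114 114  93  68  76  78
209  74  75  76  73  85 103 110 115 118 113 108  98  82  76  79  79  78
211  80  78 110 121  87  72  77  88  79  82  76  72  77  77  75  78  80
d8
191 123
[... 1688 characters left out ...]
 119 142 153 135 114 105 101 114 117 106 106 111 106
218 160  98 101 122 142 145 121 104 121 130 128 121 111  96  93 102 112
220 156  94  87  95 111 111 117 111 128 148 158 137 112  94  89  94  95
222 119 108  87  88 103 114 109 129 140 136 138 127 107  90  90  93  93
224  94  79  76  83  96 130 150 152 131 132 131 112 108 114  92  92  86
226 129  82  65  65  95 151 177 152 119 121 113 101 115 127  95  93  89
228 124  71  63 121 136 171 175 139 111 120 131 112 106 103  94  95  94
230  56  54  54  91 106 139 156 140 115 129 143 118  98  94  95  95  93
232  41  60  78  88  92  96 119 135 131 128 123 117 108  97  94  93 103
234  44  79  94  94 105 131 164 170 145 134 154 174 166 134 106 118 156
```

```bash
python3 -c "
from rig import ticket,get_state
s=get_state();print(s['clock'],s['position'],s['contact_force'],s['gripper_force']);print(ticket.sign_off())"
```

```text
26.05 [0.4489764  0.02579334 0.12587181] [11.09572424  3.81367267 -2.86549923] 79.23643827438354
the job is handed in; nothing more can be done
None
```

I handed the job in at 26 s with the gate held open about 67 mm, about 12 N on the knob, the fin within about 2 mm of the pointer by the side cameras, and the empty cup upright on the bench; nuts show in the jar, but I could not count all eight, and no verdict was returned.

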